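# Stack two tower lights in colour order

## Task

Put together the two tower lights on the bench: on the silvery metal base stack green at the bottom, then yellow, then red on top, and on the black base stack blue with white on top. Seat every light module fully home, upright over the plug of the part beneath it, and let go; leave the tape roll, the small carton and the blue trimming tool where they lie.

Things in the scene. Friction and masses are not known exactly. Their poses are not given: they have to be found in the camera images.
- red_mid (a point): red light module: upright cylinder, diameter 54 mm, 46 mm tall, red with a black collar round its lowest 13 mm; on top a black tapered plug 10 mm high (30 mm across at its root, 20 at its tip); underneath a recess 37 mm across, 13 mm deep for the plug of the part below. 49 to 98 g, loose, starts upright on the table. Point: on the axis, half-way up the 46 mm (23 mm above the underside), z up
- yellow_mid (a point): yellow light module: upright cylinder, diameter 54 mm, 46 mm tall, yellow with a black collar round its lowest 13 mm; on top a black tapered plug 10 mm high (30 mm across at its root, 20 at its tip); underneath a recess 37 mm across, 13 mm deep for the plug of the part below. 49 to 98 g, loose, starts upright on the table. Point: on the axis, half-way up the 46 mm (23 mm above the underside), z up
- green_mid (a point): green light module: upright cylinder, diameter 54 mm, 46 mm tall, green with a black collar round its lowest 13 mm; on top a black tapered plug 10 mm high (30 mm across at its root, 20 at its tip); underneath a recess 37 mm across, 13 mm deep for the plug of the part below. 49 to 98 g, loose, starts upright on the table. Point: on the axis, half-way up the 46 mm (23 mm above the underside), z up
- blue_mid (a point): blue light module: upright cylinder, diameter 54 mm, 46 mm tall, blue with a black collar round its lowest 13 mm; on top a black tapered plug 10 mm high (30 mm across at its root, 20 at its tip); underneath a recess 37 mm across, 13 mm deep for the plug of the part below. 49 to 98 g, loose, starts upright on the table. Point: on the axis, half-way up the 46 mm (23 mm above the underside), z up
- white_mid (a point): white light module: upright cylinder, diameter 54 mm, 46 mm tall, white with a black collar round its lowest 13 mm; on top a black tapered plug 10 mm high (30 mm across at its root, 20 at its tip); underneath a recess 37 mm across, 13 mm deep for the plug of the part below. 49 to 98 g, loose, starts upright on the table. Point: on the axis, half-way up the 46 mm (23 mm above the underside), z up
- metal_base_seat (a point): base of a tower light, bare aluminium, silvery, fixed to the table: flange 76 mm across, 8 mm thick, column 54 mm in diameter with a flat shoulder 36 mm above the table and on it a tapered plug 10 mm high (30 mm across at its root, 20 at its tip). Point: on the axis at the shoulder, z up; here the first module's underside rests. Seated modules' centres are 23, 69 and 115 mm above it
- black_base_seat (a point): base of a tower light, black plastic, fixed to the table: flange 76 mm across, 8 mm thick, column 54 mm in diameter with a flat shoulder 36 mm above the table and on it a tapered plug 10 mm high (30 mm across at its root, 20 at its tip). Point: on the axis at the shoulder, z up; here the first module's underside rests. Seated modules' centres are 23, 69 and 115 mm above it
- tape_mid (a point): bystander: a roll of orange tape lying flat, 52 mm across, 15 mm high; the point is its centre
- carton_mid (a point): bystander: a small brown carton, 50 x 40 mm, 25 mm high; the point is its centre, x along the 50 mm
- gauge_mid (a point): bystander: a small blue-handled trimming tool lying flat, about 100 mm long (from 35 mm behind the point to 65 mm ahead of it along x), 12 mm wide, 8 mm high; the point is the middle of its handle

How it is judged (in metres and radians):
At the end, for the whole second after the job is handed in: On the metal base green, yellow, red from the bottom up, and on the black base blue, white: each module upright (within 0.1 rad), its centre within 5 mm of its seated height, within 9 mm sideways of the part directly below it and 15 mm of the base's axis, at rest and released (horizontal distance between green_mid and metal_base_seat below 0.009 m and height (world z) of green_mid between 0.054 and 0.064 m and horizontal distance between each of green_mid, yellow_mid, red_mid and metal_base_seat below 0.015 m and angle between each of green_mid, yellow_mid, red_mid, blue_mid, white_mid's own z axis and vertical below 0.1 rad and linear speed of each of green_lens, yellow_lens, red_lens, blue_lens, white_lens below 0.02 m/s and horizontal distance between yellow_mid and green_mid below 0.009 m and height (world z) of yellow_mid between 0.1 and 0.11 m and horizontal distance between red_mid and yellow_mid below 0.009 m and height (world z) of red_mid between 0.146 and 0.156 m and horizontal distance between blue_mid and black_base_seat below 0.009 m and height (world z) of blue_mid between 0.054 and 0.064 m and horizontal distance between each of blue_mid, white_mid and black_base_seat below 0.015 m and horizontal distance between white_mid and blue_mid below 0.009 m and height (world z) of white_mid between 0.1 and 0.11 m); the robot touches nothing.
It fails at once if the tape roll is shifted by more than 30 mm (distance of tape_mid from where it was at the start of the episode above 0.03 m).
It fails at once if the small carton is shifted by more than 30 mm (distance of carton_mid from where it was at the start of the episode above 0.03 m).
It fails at once if the trimming tool is shifted by more than 30 mm (distance of gauge_mid from where it was at the start of the episode above 0.03 m).
It also fails if it takes over 144 s, if anything falls off the work surface, if the arm or the gripper's body presses on something with over 40 N, if the wrist force passes 120 N, or if a joint passes its speed limit or range.

## Robot

A 6-joint arm with a two-finger parallel gripper is mounted at the origin on the work surface. World frame = base frame: x ahead of the robot, y to its left, z up, the work surface at z = 0. Lengths are in mm, angles in rad, forces in N, time in s.
With the tool pointing down it reaches from about 350 to 875 mm from the base axis. Payload 4.2 kg.
Tool frame: the origin (TCP) lies at the very end of the fingers, on their centre line; the grasp point (between the pads) lies 19 mm behind it; z points along the fingers, y is the line along which they close (so a half turn about z gives the same grasp; the last joint's range is limited). The gripper opens to 85 mm and grips with 20 to 120 N. Pads are 22 mm wide; open, the fingers measure 114 mm over their backs; the gripper's body (76 mm by 85 mm) begins 54 mm behind the grasp point. The pads swing forward as they close: fully open they stand 13 mm farther back than shut.
Start: joints at [1.58, 0.385, 0.008, 0, -1.194, -0.259], TCP at [154.475, 605.588, 196.412] pointing down, gripper open.
Joint ranges: [-3.14, 3.14], [-1.21, 2.06], [-1.07, 1.41], [-3.16, 2.05], [-2.99, -0.16], [-3.1, 3.1]. Speed limits (rad/s): [2.79, 2.79, 3.14, 3.14, 3.14, 3.14].

## Interface

Orientations are given as a unit quaternion [x, y, z, w].
In Python, from bench import arm, optics gives the robot as it stands. The module is installed in compiled form; this text tells all that it offers.
- The arm moves only by the tool step_arm, never from a script. Its argument "motion" is a list of rows, each an object with "dr": the turn, a rotation vector about the tool's x, y, z in units of 8 degrees (1.0 is 8 degrees), a list of three; "slide": the shift along the tool's x, y, z in mm, a list of three; "jaw": the finger opening in mm, from 0 to 85.4. A call has exactly 8 rows; each row is the pose to reach, as a shift and turn from the pose commanded when the call began, along the tool's axes at that moment; what a row does not reach only later rows make up. A row lasts 1/8 s, in which the tool goes at most 62.5 mm and 10.7 degrees, less where a joint would pass 70% of its speed; a pose out of reach is approached as far as the arm can. A call with a gripper value outside its range is refused whole. The fingers move at their own pace and stop on an object; the grip force is fixed at half the most. Time passes only in rows, so rows that repeat a pose let the fingers close, or fill a call up. It gives the time, the measured TCP pose, the force, the opening and the grip force at its end, in the units of the state.
- arm.read_state(): the state, without advancing time (a new reading comes with each control period).
- optics.get_image(name): name is "scene" or "top"; returns the picture (420x560x3 uint8, blue, green, red); there is no depth.
- optics.camera_info(name): a dict with "camera_matrix" (3x3 intrinsics, pixels), "k1" (the pictures are not rectified: a ray, as slopes to the right and down, at radius r is drawn at 1 + k1 r^2 times it, then the intrinsics apply), "view" (4x4, takes a point from world to camera coordinates). Camera axes: x right, y up, looking along -z (the intrinsics and any distortion apply to the point x, -y, -z); pixel columns grow to the right and rows downward; lengths in mm; the calibration is good to about 2 mm. A picture is of the moment at which its call begins. camera_info takes no time and is no camera call.
- arm.job_done(): hands the job in; it is judged then, once.
The state is a dict: "clock": time; "joints": joint angles; "joint_vel": joint speeds; "joint_efforts": joint torques, N m; "position": TCP position; "ee_rot": TCP orientation; "contact_force": force on the tool from outside, world axes, zero at the start; "wrist_torque": the same for the moment, N m; "gripper_width": finger opening in mm; "grasp_force": force on a finger pad.
Only numpy, scipy, OpenCV 4.12 (cv2) and the standard library are available. Lean on these libraries where they do the work, as an engineer would, in place of code of your own. Each camera call takes 0.05 s, during which the arm holds its last target. There are 200 camera calls.

## Working session

There is one attempt and no reset: what is moved stays moved. The work goes in short steps, Python scripts to look and compute and a tool call to move; the robot and the scene stay as the last step left them, time stands still between calls to the robot, and variables do not carry over. Pictures are saved under pics/ and viewed, at most 14 in all, crops included, and the job is handed in when it is done.

Besides the shell and the picture viewer there is one more tool, called by a JSON object that holds its "op" and its "data", one argument or row to a line. step_arm: Moves the arm, as the interface text tells. Its arguments: {"type":"object","properties":{"motion":{"type":"array","items":{"type":"object","properties":{"dr":{"type":"array","items":{"type":"number"}},"slide":{"type":"array","items":{"type":"number"}},"jaw":{"type":"number"}}}}},"required":["motion"]}

```bash
mkdir -p pics; python3 - <<'E'
from bench import arm, optics
import cv2,numpy as np
np.set_printoptions(suppress=True,precision=4)
for n in ("scene","top"):
    cv2.imwrite(f"pics/{n}0.png",optics.get_image(n)); i=optics.camera_info(n); print(n,i)
print(arm.read_state())
E
```

```text
scene {'camera_matrix': array([[492.5893,   0.    , 277.1798],
       [  0.    , 492.5893, 214.6511],
       [  0.    ,   0.    ,   1.    ]]), 'k1': -0.14736016403292215, 'view': array([[    0.3911,     0.9203,    -0.0052,  -238.1156],
       [   -0.783 ,     0.3357,     0.5237,   416.5063],
       [    0.4837,    -0.2007,     0.8519, -1503.5817],
       [    0.    ,     0.    ,     0.    ,     1.    ]])}
top {'camera_matrix': array([[409.352 ,   0.    , 283.2823],
       [  0.    , 409.352 , 211.9462],
       [  0.    ,   0.    ,   1.    ]]), 'k1': 0.00660399062103206, 'view': array([[   -0.02  ,    -0.9998,    -0.0014,    23.7865],
       [    0.9904,    -0.02  ,     0.1366,  -594.8034],
       [   -0.1366,     0.0013,     0.9906, -1213.7821],
       [    0.    ,     0.    ,     0.    ,     1.    ]])}
{'clock': 0.1, 'joints': array([ 1.5796,  0.3855,  0.0067, -0.0004, -1.194 , -0.2586]), 'joint_vel': array([ 0.0007, -0.0031,  0.0053,  0.0002,  0.0002, -0.0002]), 'joint_efforts': array([ -0.0003, -39.3319,  18.8929,   4.1979,  -0.0026,  -0.    ]), 'position': array([154.3534, 605.014 , 195.4264]), 'ee_rot': array([ 0.9922, -0.1246, -0.0001,  0.001 ]), 'contact_force': array([0.5771, 0.2272, 0.0408]), 'wrist_torque': array([-0.0401,  0.0195,  0.0603]), 'grasp_force': 0.0, 'gripper_width': 85.54586783187052}
```

View pics/scene0.png

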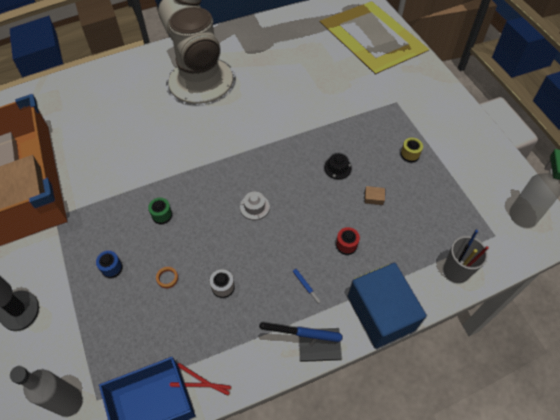

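View pics/top0.png

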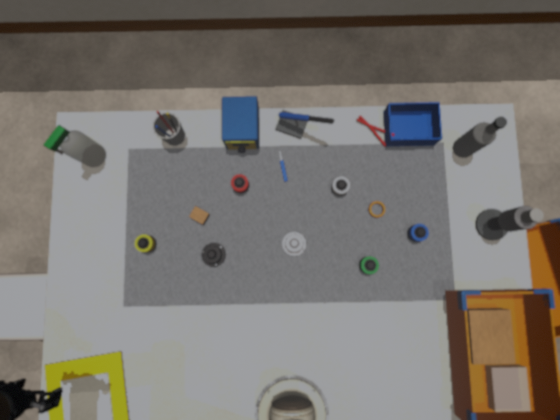

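The scene view shows green (160,210), blue (109,263), white (222,283), red (348,240), yellow (412,149), metal base (255,205) and black base (339,165). In the top view they are at green (369,265), blue (418,233), white (341,185), red (239,183), yellow (144,243), metal (293,244) and black (213,254). Bystanders in the top view: tape (376,209), carton (199,215), tool (284,168).

```bash
cat > h.py <<'E'
import cv2,numpy as np
from bench import arm,optics
from scipy.optimize import least_squares
np.set_printoptions(suppress=True,precision=2)
INFO={n:optics.camera_info(n) for n in("scene","top")}
def proj(n,P):
    i=INFO[n]; P=np.atleast_2d(P); c=P@i["view"][:3,:3].T+i["view"][:3,3]
    s=np.c_[c[:,0],-c[:,1]]/-c[:,2:]
    s*=1+i["k1"]*(s**2).sum(1,keepdims=True)
    K=i["camera_matrix"]; return s*[K[0,0],K[1,1]]+K[:2,2]
def unproj(n,uv,z):
    return least_squares(lambda p:(proj(n,[p[0],p[1],z])[0]-uv),[500,0]).x
A=np.linspace(0,2*np.pi,48,endpoint=False)
def ring(x,y,r,z): return np.c_[x+r*np.cos(A),y+r*np.sin(A),np.full(48,z)]
MOD=[((27,0),(27,46)),((15,46),(10,56))]
BASE=[((38,0),(38,8)),((27,8),(27,36)),((15,36),(10,46))]
S=16
def render(n,x,y,parts,org,z0=0,sz=60):
    m=np.zeros((sz*S,sz*S),np.uint8)
    for a in parts:
        p=np.vstack([ring(x,y,r,z+z0) for r,z in a])
        q=((proj(n,p)-org+.5)*S).astype(np.float32)
        cv2.fillConvexPoly(m,cv2.convexHull(q).astype(np.int32),255)
    return cv2.resize(m,(sz,sz),interpolation=cv2.INTER_AREA)/255.
def cen(m):
    yy,xx=np.mgrid[:m.shape[0],:m.shape[1]]; return np.array([(m*xx).sum(),(m*yy).sum()])/m.sum()
E
cat > m1.py <<'E'
from h import *
T={"green":(369,265),"blue":(418,233),"white":(341,185),"red":(239,183),"yellow":(144,243),"metal":(293,244),"black":(213,254)}
ims={n:cv2.imread(f"pics/{n}0.png") for n in INFO}
rows=[]
for k,uv in T.items():
    parts=BASE if k in("metal","black") else MOD
    p0=unproj("top",uv,40); obs={};row=[]
    for n in INFO:
        c=proj(n,[*p0,25])[0]; org=np.round(c)-30; x,y=org.astype(int)
        cr=ims[n][y:y+60,x:x+60].astype(np.float32); bg=np.median(cr.reshape(-1,3),0)
        d=np.abs(cr-bg).max(2); m=cv2.morphologyEx((d>28).astype(np.uint8),cv2.MORPH_CLOSE,np.ones((3,3)))
        l,lab,st,ce=cv2.connectedComponentsWithStats(m)
        b=min(range(1,l),key=lambda j:np.linalg.norm(ce[j]-30)+ (100 if st[j,4]<40 else 0)); m=(lab==b).astype(float)
        cn,_=cv2.findContours(m.astype(np.uint8),cv2.RETR_EXTERNAL,cv2.CHAIN_APPROX_NONE); mm=np.zeros((60,60),np.uint8); cv2.drawContours(mm,cn,-1,1,-1)
        obs[n]=(mm.astype(float),org)
        row.append(cv2.resize(cr.astype(np.uint8),None,fx=4,fy=4)[40:200,40:200])
    def f(p,ns=INFO): return np.concatenate([cen(render(n,*p,parts,obs[n][1]))-cen(obs[n][0]) for n in ns])
    s=least_squares(f,p0,diff_step=2e-3); e=[least_squares(f,p0,diff_step=2e-3,kwargs=dict(ns=[n])).x for n in INFO]
    print(k,s.x,"scene",e[0],"top",e[1],"area obs/model",[ (obs[n][0].sum(),render(n,*s.x,parts,obs[n][1]).sum().round()) for n in INFO])
    for j,n in enumerate(INFO):
        q=row[j]
        for a in parts:
            P=np.vstack([ring(*s.x,r,z) for r,z in a]); hq=cv2.convexHull(((proj(n,P)-obs[n][1]+.5)*4-40).astype(np.float32)).astype(np.int32)
            cv2.polylines(q,[hq],True,(255,0,255),1)
    rows.append(np.vstack(row))
cv2.imwrite("pics/fit0.png",np.vstack([np.hstack(rows[:4]),np.hstack(rows[4:]+[rows[0]*0])])[:, :])
for k,uv,z in(("tape",(376,209),15),("carton",(199,215),25),("tool",(284,168),8)): print(k,unproj("top",uv,z))
E
python3 m1.py
```

```text
green [ 429.67 -243.13] scene [ 431.13 -243.36] top [ 428.25 -242.77] area obs/model [(np.float64(510.0), np.float64(529.0)), (np.float64(309.0), np.float64(304.0))]
blue [ 525.63 -398.97] scene [ 527.25 -399.28] top [ 523.54 -398.2 ] area obs/model [(np.float64(572.0), np.float64(589.0)), (np.float64(340.0), np.float64(330.0))]
white [ 677.07 -166.44] scene [ 678.18 -166.6 ] top [ 675.23 -166.16] area obs/model [(np.float64(569.0), np.float64(598.0)), (np.float64(212.0), np.float64(291.0))]
red [689.75 147.01] scene [691.33 147.15] top [687.22 146.37] area obs/model [(np.float64(552.0), np.float64(561.0)), (np.float64(305.0), np.float64(288.0))]
yellow [509.19 437.46] scene [510.46 438.07] top [507.77 436.39] area obs/model [(np.float64(445.0), np.float64(460.0)), (np.float64(348.0), np.float64(335.0))]
metal [501.19 -17.5 ] scene [498.61 -16.53] top [503.58 -18.6 ] area obs/model [(np.float64(592.0), np.float64(683.0)), (np.float64(361.0), np.float64(471.0))]
black [471.85 233.06] scene [472.62 233.14] top [471.05 232.77] area obs/model [(np.float64(588.0), np.float64(610.0)), (np.float64(452.0), np.float64(483.0))]
tape [ 602.16 -278.53]
carton [593.08 273.26]
tool [741.26   6.63]
```

View pics/fit0.png

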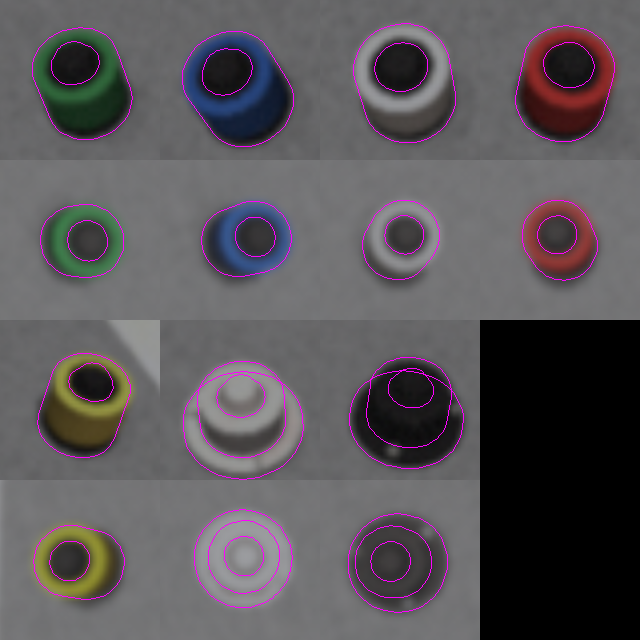

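The overlays fit well (within about 2 mm). I'll do the black tower first, so nothing has to pass over a tall metal tower. First move: align the tool to world axes and head over.

{"op": "step_arm", "data": {
  "motion": [
    {"dr":[0,0,-0.6],"slide":[40,24,0],"jaw":85},
    {"dr":[0,0,-1.2],"slide":[85,50,0],"jaw":85},
    {"dr":[0,0,-1.79],"slide":[135,80,0],"jaw":85},
    {"dr":[0,0,-1.79],"slide":[185,110,0],"jaw":85},
    {"dr":[0,0,-1.79],"slide":[235,139,0],"jaw":85},
    {"dr":[0,0,-1.79],"slide":[285,168,0],"jaw":85},
    {"dr":[0,0,-1.79],"slide":[335,198,0],"jaw":85},
    {"dr":[0,0,-1.79],"slide":[335,198,0],"jaw":85}
  ]
}}

```text
clock: 1.1
position: [431.9, 327.9, 195.9]
ee_rot: [1.0, -0.003, -0.0, 0.001]
contact_force: [-0.6, 0.6, 0.3]
gripper_width: 84.9
grasp_force: 0.0
```

{"op": "step_arm", "data": {
  "motion": [
    {"dr":[0,0,0],"slide":[10,55,0],"jaw":85},
    {"dr":[0,0,0],"slide":[18,112,0],"jaw":85},
    {"dr":[0,0,0],"slide":[26,170,0],"jaw":85},
    {"dr":[0,0,0],"slide":[35,228,0],"jaw":85},
    {"dr":[0,0,0],"slide":[43,286,0],"jaw":85},
    {"dr":[0,0,0],"slide":[52,344,0],"jaw":85},
    {"dr":[0,0,0],"slide":[60,400,0],"jaw":85},
    {"dr":[0,0,0],"slide":[68,440,0],"jaw":85}
  ]
}}

```text
clock: 2.1
position: [498.1, -110.3, 196.2]
ee_rot: [1.0, -0.0, -0.0, -0.0]
contact_force: [0.0, 0.6, 0.7]
gripper_width: 85.0
grasp_force: 0.0
```

{"op": "step_arm", "data": {
  "motion": [
    {"dr":[0,0,0],"slide":[5,55,0],"jaw":85},
    {"dr":[0,0,0],"slide":[10,110,0],"jaw":85},
    {"dr":[0,0,0],"slide":[15,165,0],"jaw":85},
    {"dr":[0,0,0],"slide":[20,220,0],"jaw":85},
    {"dr":[0,0,0],"slide":[25,265,20],"jaw":85},
    {"dr":[0,0,0],"slide":[26,287,60],"jaw":85},
    {"dr":[0,0,0],"slide":[26,287,100],"jaw":85},
    {"dr":[0,0,0],"slide":[26,287,100],"jaw":85}
  ]
}}

```text
clock: 3.1
position: [522.0, -394.2, 92.1]
ee_rot: [1.0, 0.0, -0.004, -0.002]
contact_force: [-0.3, -0.7, 0.8]
gripper_width: 85.0
grasp_force: 0.0
```

```bash
python3 - <<'E'
from h import *
a=optics.get_image("scene");b=optics.get_image("top");s=arm.read_state();print(s["position"],s["ee_rot"],s["joint_vel"])
c=np.round(proj("scene",[526,-399,40])[0]).astype(int);d=np.round(proj("top",[526,-399,40])[0]).astype(int)
f=lambda i,c:cv2.resize(i[c[1]-50:c[1]+50,max(c[0]-50,0):c[0]+50],(400,400),interpolation=cv2.INTER_CUBIC)
cv2.imwrite("pics/b1.png",np.hstack([f(a,c),f(b,d)]))
E
```

```text
[ 525.23 -395.9    97.39] [1. 0. 0. 0.] [ 0.   -0.03  0.03  0.01  0.    0.  ]
```

View pics/b1.png

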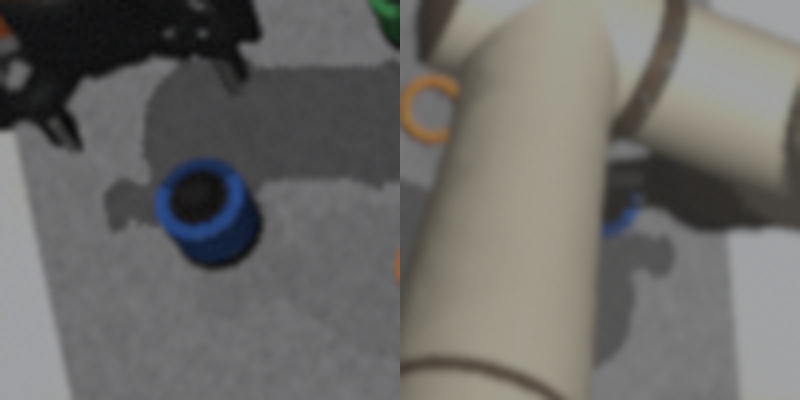

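The module sits under the open fingers (crop: fingers at (60,140) and (235,80), blue at (205,195)). Now I'll descend and close.

{"op": "step_arm", "data": {
  "motion": [
    {"dr":[0,0,0],"slide":[2,3,10],"jaw":85},
    {"dr":[0,0,0],"slide":[2,3,35],"jaw":85},
    {"dr":[0,0,0],"slide":[2,3,60],"jaw":85},
    {"dr":[0,0,0],"slide":[2,3,80],"jaw":85},
    {"dr":[0,0,0],"slide":[2,3,88],"jaw":85},
    {"dr":[0,0,0],"slide":[2,3,88],"jaw":50},
    {"dr":[0,0,0],"slide":[2,3,88],"jaw":50},
    {"dr":[0,0,0],"slide":[2,3,88],"jaw":50}
  ]
}}

```text
clock: 4.2
position: [526.9, -399.4, 9.5]
ee_rot: [1.0, 0.0, 0.001, 0.0]
contact_force: [-0.7, -0.4, 0.2]
gripper_width: 49.8
grasp_force: 0.0
```

```bash
python3 - <<'E'
from h import *
a=optics.get_image("scene");s=arm.read_state();print(s["position"],s["gripper_width"],s["grasp_force"],s["contact_force"])
E
```

```text
[ 526.7  -399.29    9.3 ] 50.20695067303407 0.0 [-0.26  0.45  0.69]
```

```bash
python3 - <<'E'
from h import *
a=optics.get_image("scene");b=optics.get_image("top")
c=np.round(proj("scene",[526,-399,40])[0]).astype(int)
i=a[c[1]-60:c[1]+60,c[0]-80:c[0]+80]
cv2.imwrite("pics/b2.png",cv2.resize(i,None,fx=5,fy=5,interpolation=cv2.INTER_CUBIC))
print(c-[80,60], proj("scene",[[527,-399,9],[527,-399+25,9],[527,-399-25,9],[527,-399,46]]))
E
```

```text
[ 27 201] [[111.01 266.82]
 [120.89 263.24]
 [101.12 270.42]
 [106.39 259.97]]
```

View pics/b2.png

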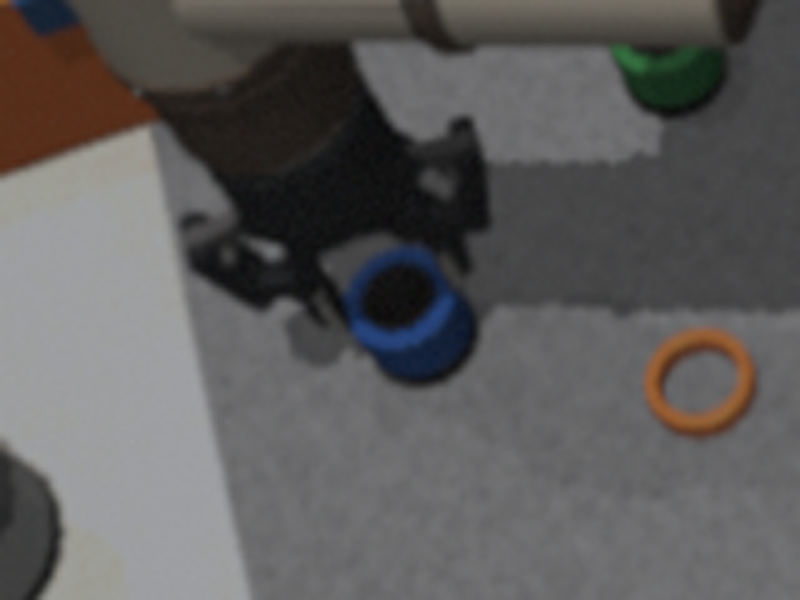

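The fingers at crop (340,310) and (465,265) closed behind the unmoved blue module, about 20 mm or more short in x. I'll check camera against arm consistency with the base flange and the start picture.

```bash
python3 - <<'E'
from h import *
for n in INFO: print(n,"base",proj(n,[0,0,0]),"starttcp",proj(n,[[154.5,605.6,196],[154.5+.247*42,605.6+.969*42,209],[154.5-.247*42,605.6-.969*42,209]]).round(1).tolist())
print("b1",proj("scene",[[525,-396,97],[525,-396+42,110],[525,-396-42,110]]), np.round(proj("scene",[526,-399,40])[0])-50)
z=cv2.imread("pics/top0.png")[340:420,0:120]; y=cv2.imread("pics/scene0.png")[0:130,100:300]
b=optics.get_image("scene")[180:300,20:180]
out=np.zeros((600,800,3),np.uint8); out[:260,:390]=cv2.resize(z,(390,260)); out[:260,400:800]=cv2.resize(y,(400,260))
out[260:560,:400]=cv2.resize(b,(400,300)); 
cv2.imwrite("pics/chk.png",out)
E
```

```text
scene base [[200.34  80.25]] starttcp [[406.8, 8.8], [421.1, 4.3], [393.9, 5.9]]
top base [[291.32 412.86]] starttcp [[52.2, 380.6], [33.2, 378.1], [65.4, 386.0]]
b1 [[100.7  248.69]
 [116.8  239.57]
 [ 81.01 252.4 ]] [ 57. 211.]
```

View pics/chk.png

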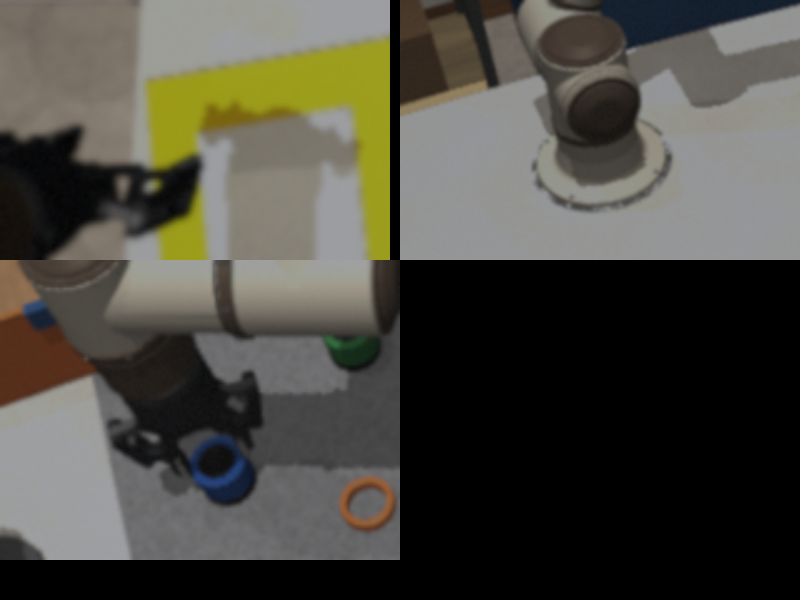

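The base flange at scene (201,82) matches the calibration, so the cameras are sound. The fingertips appear 5–7 px off from the reported TCP. I'll move to where both cameras see the tips and triangulate.

{"op": "step_arm", "data": {
  "motion": [
    {"dr":[0,0,0],"slide":[0,0,-30],"jaw":50},
    {"dr":[0,0,0],"slide":[0,0,-80],"jaw":50},
    {"dr":[0,0,0],"slide":[0,0,-130],"jaw":50},
    {"dr":[0,0,0],"slide":[0,-50,-140],"jaw":50},
    {"dr":[0,0,0],"slide":[0,-110,-140],"jaw":50},
    {"dr":[0,0,0],"slide":[0,-170,-140],"jaw":50},
    {"dr":[0,0,0],"slide":[0,-230,-140],"jaw":50},
    {"dr":[0,0,0],"slide":[0,-290,-140],"jaw":50}
  ]
}}

```text
clock: 5.4
position: [526.0, -107.3, 148.8]
ee_rot: [1.0, 0.0, 0.0, -0.0]
contact_force: [0.2, 0.7, -0.6]
gripper_width: 50.1
grasp_force: 0.0
```

{"op": "step_arm", "data": {
  "motion": [
    {"dr":[0,0,0],"slide":[0,-60,0],"jaw":50},
    {"dr":[0,0,0],"slide":[0,-120,0],"jaw":50},
    {"dr":[0,0,0],"slide":[0,-180,0],"jaw":50},
    {"dr":[0,0,0],"slide":[0,-240,0],"jaw":50},
    {"dr":[0,0,0],"slide":[0,-300,0],"jaw":50},
    {"dr":[0,0,0],"slide":[0,-360,0],"jaw":50},
    {"dr":[0,0,0],"slide":[0,-420,0],"jaw":50},
    {"dr":[0,0,0],"slide":[0,-450,0],"jaw":50}
  ]
}}

```text
clock: 6.4
position: [525.7, 343.9, 148.3]
ee_rot: [1.0, 0.001, 0.0, -0.0]
contact_force: [0.3, 0.4, -0.0]
gripper_width: 50.1
grasp_force: 0.0
```

```bash
python3 - <<'E'
from h import *
optics.get_image("top");optics.get_image("top")
a=optics.get_image("scene");b=optics.get_image("top");s=arm.read_state();p=s["position"];print(p,s["ee_rot"],s["gripper_width"])
L=[]
for n,i in(("scene",a),("top",b)):
    cv2.imwrite(f"pics/{n}1.png",i)
    c=np.round(proj(n,p+[0,0,30])[0]).astype(int)-[40,40]; q=proj(n,[p,p+[0,25,0],p-[0,25,0]]); print(n,"org",c,"tcp,left,right in crop",(q-c)*10/1)
    L.append(cv2.resize(i[c[1]:c[1]+80,c[0]:c[0]+40*2],(400,400),interpolation=cv2.INTER_CUBIC))
cv2.imwrite("pics/tri.png",np.hstack(L))
E
```

```text
[525.73 341.07 148.08] [ 1.  0. -0.  0.] 49.76808185569353
scene org [354  86] tcp,left,right in crop [[377.7  482.55]
 [464.42 453.18]
 [289.84 512.37]]
top org [122 193] tcp,left,right in crop [[432.89 407.92]
 [342.81 409.74]
 [522.93 406.09]]
```

View pics/tri.png

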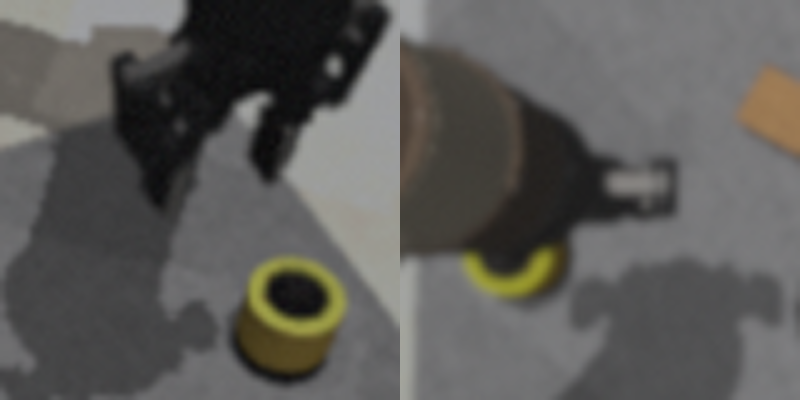

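```bash
python3 - <<'E'
from h import *
p=np.array([525.7,341,148.1])
tips=np.array([[354+165/5,86+208/5],[354+270/5,86+180/5]])
print("unproj mid at z148",unproj("scene",tips.mean(0),148.1))
f=lambda v:(proj("scene",[[525.7,v[0],v[1]]])[0]-tips.mean(0)); print("fix x: y,z",least_squares(f,[341,180]).x)
f=lambda v:(proj("scene",[[v[0],341,v[1]]])[0]-tips.mean(0)); print("fix y: x,z",least_squares(f,[525,180]).x)
o=np.array([122,193])
for z in(148,185,200,220,250):
  for x in (500,526): print(x,z,((proj("top",[[x,341-25,z],[x,341-45,z],[x,341,z]])-o)*5+[400,0]).round().tolist())
E
```

```text
unproj mid at z148 [504.36 370.38]
fix x: y,z [350.68 178.45]
fix y: x,z [536.18 193.36]
500 148 [[661.0, 249.0], [697.0, 249.0], [616.0, 250.0]]
526 148 [[662.0, 203.0], [698.0, 202.0], [617.0, 203.0]]
500 185 [[643.0, 245.0], [680.0, 244.0], [596.0, 246.0]]
526 185 [[643.0, 197.0], [681.0, 196.0], [597.0, 198.0]]
500 200 [[635.0, 243.0], [673.0, 243.0], [587.0, 244.0]]
526 200 [[636.0, 194.0], [673.0, 194.0], [589.0, 195.0]]
500 220 [[624.0, 241.0], [663.0, 240.0], [576.0, 242.0]]
526 220 [[625.0, 191.0], [663.0, 190.0], [577.0, 192.0]]
500 250 [[607.0, 237.0], [647.0, 236.0], [558.0, 238.0]]
526 250 [[608.0, 186.0], [648.0, 185.0], [559.0, 187.0]]
```

Triangulation: x is right, but the fingertips really sit about 30–45 mm higher than the reported TCP. So I must go lower. Back to blue with the jaw open, checking from near.

{"op": "step_arm", "data": {
  "motion": [
    {"dr":[0,0,0],"slide":[0,55,0],"jaw":85},
    {"dr":[0,0,0],"slide":[0,115,0],"jaw":85},
    {"dr":[0,0,0],"slide":[0,175,0],"jaw":85},
    {"dr":[0,0,0],"slide":[0,235,0],"jaw":85},
    {"dr":[0,0,0],"slide":[0,295,0],"jaw":85},
    {"dr":[0,0,0],"slide":[0,355,0],"jaw":85},
    {"dr":[0,0,0],"slide":[0,415,0],"jaw":85},
    {"dr":[0,0,0],"slide":[0,475,0],"jaw":85}
  ]
}}

```text
clock: 7.6
position: [525.0, -137.1, 149.1]
ee_rot: [1.0, -0.001, 0.0, 0.0]
contact_force: [0.8, -0.5, -0.5]
gripper_width: 85.3
grasp_force: 0.0
```

{"op": "step_arm", "data": {
  "motion": [
    {"dr":[0,0,0],"slide":[0,60,0],"jaw":85},
    {"dr":[0,0,0],"slide":[0,120,0],"jaw":85},
    {"dr":[0,0,0],"slide":[0,180,20],"jaw":85},
    {"dr":[0,0,0],"slide":[0,225,40],"jaw":85},
    {"dr":[0,0,0],"slide":[0,255,80],"jaw":85},
    {"dr":[0,0,0],"slide":[0,265,110],"jaw":85},
    {"dr":[0,0,0],"slide":[0,265,130],"jaw":85},
    {"dr":[0,0,0],"slide":[0,265,130],"jaw":85}
  ]
}}

```text
clock: 8.6
position: [523.6, -399.4, 16.8]
ee_rot: [1.0, -0.001, -0.002, -0.001]
contact_force: [0.3, -0.1, 0.3]
gripper_width: 85.3
grasp_force: 0.0
```

{"op": "step_arm", "data": {
  "motion": [
    {"dr":[0,0,0],"slide":[0,0,8],"jaw":85},
    {"dr":[0,0,0],"slide":[0,0,16],"jaw":85},
    {"dr":[0,0,0],"slide":[0,0,24],"jaw":85},
    {"dr":[0,0,0],"slide":[0,0,30],"jaw":85},
    {"dr":[0,0,0],"slide":[0,0,30],"jaw":48},
    {"dr":[0,0,0],"slide":[0,0,30],"jaw":48},
    {"dr":[0,0,0],"slide":[0,0,30],"jaw":48},
    {"dr":[0,0,0],"slide":[0,0,30],"jaw":48}
  ]
}}

```text
clock: 9.6
position: [526.8, -399.3, -10.9]
ee_rot: [1.0, 0.0, 0.001, 0.0]
contact_force: [1.3, 0.6, 2.7]
gripper_width: 51.9
grasp_force: 62.9
```

```bash
python3 - <<'E'
from h import *
a=optics.get_image("scene");s=arm.read_state();print(s["position"],s["gripper_width"],s["grasp_force"],s["contact_force"])
i=a[201:321,27:187]
cv2.imwrite("pics/b3.png",cv2.resize(i,None,fx=5,fy=5,interpolation=cv2.INTER_CUBIC))
E
```

```text
[ 526.86 -399.29  -10.94] 52.17988892695625 62.88246273994446 [ 0.16 -0.01  2.47]
```

View pics/b3.png

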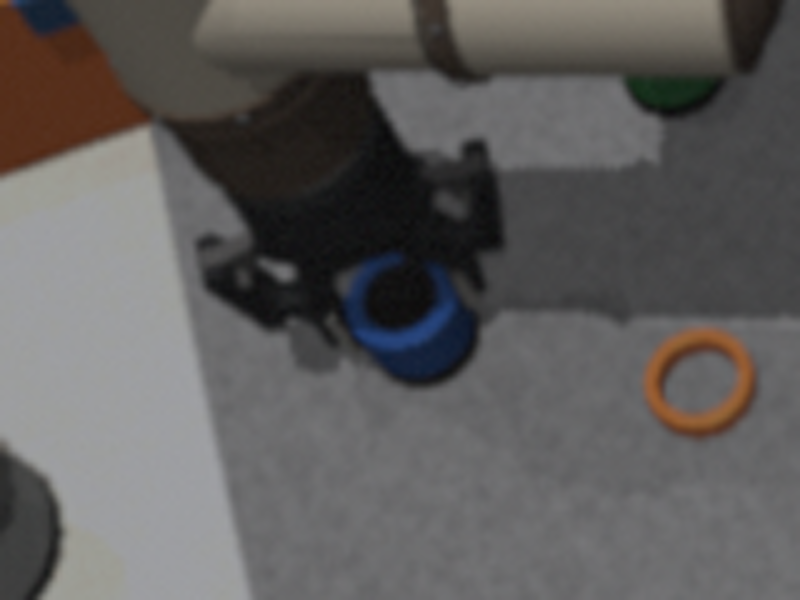

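Gripped at 52 mm with 63 N, so the height offset is confirmed, and blue (ring centre at crop (400,300)) hasn't moved. The pads only hold its upper part, so I'll reopen, go 14 mm lower and regrip.

{"op": "step_arm", "data": {
  "motion": [
    {"dr":[0,0,0],"slide":[0,0,0],"jaw":75},
    {"dr":[0,0,0],"slide":[0,0,0],"jaw":75},
    {"dr":[0,0,0],"slide":[0,0,5],"jaw":75},
    {"dr":[0,0,0],"slide":[0,0,10],"jaw":75},
    {"dr":[0,0,0],"slide":[0,0,14],"jaw":75},
    {"dr":[0,0,0],"slide":[0,0,14],"jaw":48},
    {"dr":[0,0,0],"slide":[0,0,14],"jaw":48},
    {"dr":[0,0,0],"slide":[0,0,14],"jaw":48}
  ]
}}

```text
clock: 10.65
position: [526.2, -399.0, -25.6]
ee_rot: [1.0, 0.0, 0.0, -0.0]
contact_force: [-1.0, 0.6, -0.8]
gripper_width: 52.4
grasp_force: 62.7
```

{"op": "step_arm", "data": {
  "motion": [
    {"dr":[0,0,0],"slide":[0,0,0],"jaw":48},
    {"dr":[0,0,0],"slide":[0,0,-10],"jaw":48},
    {"dr":[0,0,0],"slide":[0,0,-25],"jaw":48},
    {"dr":[0,0,0],"slide":[0,0,-50],"jaw":48},
    {"dr":[0,0,0],"slide":[0,0,-80],"jaw":48},
    {"dr":[0,0,0],"slide":[0,0,-100],"jaw":48},
    {"dr":[0,0,0],"slide":[0,0,-100],"jaw":48},
    {"dr":[0,0,0],"slide":[0,0,-100],"jaw":48}
  ]
}}

```text
clock: 11.65
position: [525.7, -398.7, 74.1]
ee_rot: [1.0, -0.0, -0.0, -0.0]
contact_force: [-0.3, 0.8, -1.5]
gripper_width: 53.0
grasp_force: 62.8
```

```bash
python3 - <<'E'
from h import *
a=optics.get_image("scene");s=arm.read_state();p=s["position"];print(p,s["gripper_width"],s["grasp_force"],s["contact_force"])
i=cv2.resize(a[181:301,17:177],None,fx=5,fy=5,interpolation=cv2.INTER_CUBIC)
for pp in MOD:
    P=np.vstack([ring(526,-399,r,z+100) for r,z in pp]); cv2.polylines(i,[cv2.convexHull(((proj("scene",P)-[17,181]+.5)*5).astype(np.float32)).astype(np.int32)],True,(255,0,255),1)
cv2.imwrite("pics/b4.png",i)
E
```

```text
[ 525.51 -398.62   73.49] 52.85513672718401 62.78122687348514 [ 0.62  0.54 -1.  ]
```

View pics/b4.png

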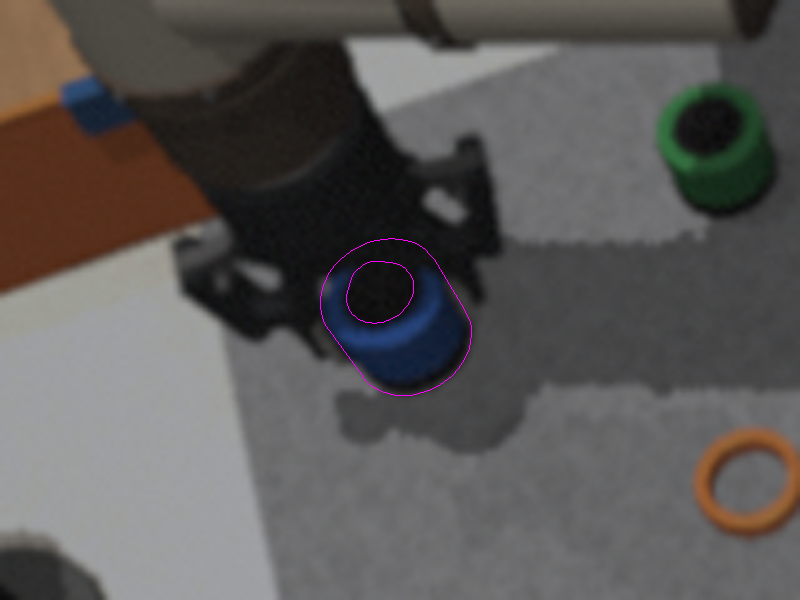

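Blue is gripped upright, and the outline predicted for a 100 mm lift matches. Carrying it to the black base.

{"op": "step_arm", "data": {
  "motion": [
    {"dr":[0,0,0],"slide":[-3,-35,0],"jaw":48},
    {"dr":[0,0,0],"slide":[-8,-90,0],"jaw":48},
    {"dr":[0,0,0],"slide":[-13,-150,0],"jaw":48},
    {"dr":[0,0,0],"slide":[-18,-210,0],"jaw":48},
    {"dr":[0,0,0],"slide":[-23,-270,0],"jaw":48},
    {"dr":[0,0,0],"slide":[-28,-330,0],"jaw":48},
    {"dr":[0,0,0],"slide":[-33,-390,0],"jaw":48},
    {"dr":[0,0,0],"slide":[-38,-445,0],"jaw":48}
  ]
}}

```text
clock: 12.7
position: [487.3, 47.7, 73.7]
ee_rot: [1.0, 0.0, -0.001, 0.0]
contact_force: [-0.1, 0.0, -0.4]
gripper_width: 52.6
grasp_force: 62.9
```

{"op": "step_arm", "data": {
  "motion": [
    {"dr":[0,0,0],"slide":[-5,-55,0],"jaw":48},
    {"dr":[0,0,0],"slide":[-9,-105,0],"jaw":48},
    {"dr":[0,0,0],"slide":[-13,-150,0],"jaw":48},
    {"dr":[0,0,0],"slide":[-15,-175,0],"jaw":48},
    {"dr":[0,0,0],"slide":[-16,-187,10],"jaw":48},
    {"dr":[0,0,0],"slide":[-16,-187,25],"jaw":48},
    {"dr":[0,0,0],"slide":[-16,-187,35],"jaw":48},
    {"dr":[0,0,0],"slide":[-16,-187,35],"jaw":48}
  ]
}}

```text
clock: 13.7
position: [471.4, 231.2, 38.0]
ee_rot: [1.0, -0.001, -0.001, 0.001]
contact_force: [0.7, 0.2, -0.8]
gripper_width: 52.5
grasp_force: 63.0
```

```bash
cat > chk.py <<'E'
import sys
from h import *
# chk.py out base x y zbottom : module outline at (x,y,zb) yellowish, base outline magenta
out,base,x,y,zb=sys.argv[1],sys.argv[2],*map(float,sys.argv[3:6])
B={"black":(472,233),"metal":(501,-17.5)}[base]
optics.get_image("scene"); L=[]
for n in INFO:
    a=optics.get_image(n); c=np.round(proj(n,[*B,60])[0]).astype(int)-[40,40]
    i=cv2.resize(a[c[1]:c[1]+80,c[0]:c[0]+80],None,fx=5,fy=5,interpolation=cv2.INTER_CUBIC)
    for parts,xy,z0,col in((BASE,B,0,(255,0,255)),(MOD,(x,y),zb,(0,255,255))):
        for pp in parts:
            P=np.vstack([ring(*xy,r,z+z0) for r,z in pp]); cv2.polylines(i,[cv2.convexHull(((proj(n,P)-c+.5)*5).astype(np.float32)).astype(np.int32)],True,col,1)
    L.append(i)
cv2.imwrite(f"pics/{out}.png",np.hstack(L))
s=arm.read_state();print(s["position"],s["ee_rot"],s["gripper_width"],s["grasp_force"],s["contact_force"])
E
python3 chk.py p1 black 472 233 65
```

```text
[472.53 232.53  39.68] [ 1. -0.  0. -0.] 52.59746754045982 62.96059424850682 [-0.82 -0.11 -1.33]
```

View pics/p1.png

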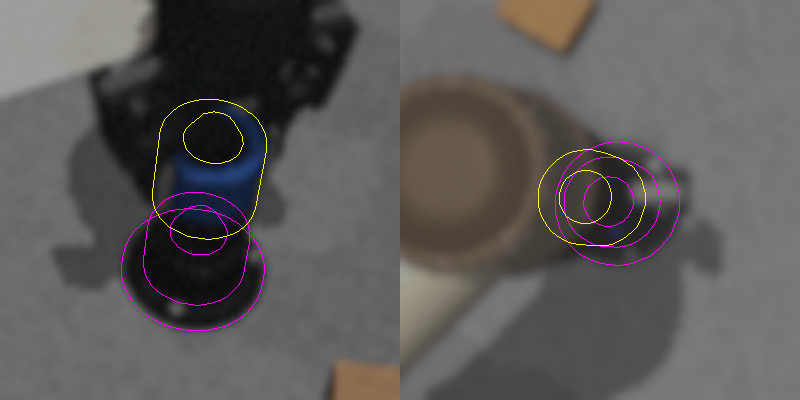

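Blue hovers over the black base, in line with the outline (ring right edge at crop (262,145)). Lowering.

{"op": "step_arm", "data": {
  "motion": [
    {"dr":[0,0,0],"slide":[0,0,6],"jaw":48},
    {"dr":[0,0,0],"slide":[0,0,12],"jaw":48},
    {"dr":[0,0,0],"slide":[0,0,17],"jaw":48},
    {"dr":[0,0,0],"slide":[0,0,21],"jaw":48},
    {"dr":[0,0,0],"slide":[0,0,24],"jaw":48},
    {"dr":[0,0,0],"slide":[0,0,26],"jaw":48},
    {"dr":[0,0,0],"slide":[0,0,28],"jaw":48},
    {"dr":[0,0,0],"slide":[0,0,28],"jaw":48}
  ]
}}

```text
clock: 14.85
position: [472.1, 232.9, 11.3]
ee_rot: [1.0, 0.0, -0.0, 0.0]
contact_force: [0.5, -0.5, -1.0]
gripper_width: 53.0
grasp_force: 63.0
```

{"op": "step_arm", "data": {
  "motion": [
    {"dr":[0,0,0],"slide":[0,0,0.5],"jaw":48},
    {"dr":[0,0,0],"slide":[0,0,1],"jaw":48},
    {"dr":[0,0,0],"slide":[0,0,1.5],"jaw":48},
    {"dr":[0,0,0],"slide":[0,0,2],"jaw":48},
    {"dr":[0,0,0],"slide":[0,0,2],"jaw":48},
    {"dr":[0,0,0],"slide":[0,0,2],"jaw":48},
    {"dr":[0,0,0],"slide":[0,0,2],"jaw":48},
    {"dr":[0,0,0],"slide":[0,0,2],"jaw":48}
  ]
}}

```text
clock: 15.85
position: [472.3, 233.0, 10.3]
ee_rot: [1.0, 0.0, 0.0, -0.0]
contact_force: [-1.2, -0.1, 5.8]
gripper_width: 52.5
grasp_force: 63.2
```

{"op": "step_arm", "data": {
  "motion": [
    {"dr":[0,0,0],"slide":[0,0,1],"jaw":70},
    {"dr":[0,0,0],"slide":[0,0,0],"jaw":85},
    {"dr":[0,0,0],"slide":[0,0,0],"jaw":85},
    {"dr":[0,0,0],"slide":[0,0,-15],"jaw":85},
    {"dr":[0,0,0],"slide":[0,0,-40],"jaw":85},
    {"dr":[0,0,0],"slide":[0,0,-75],"jaw":85},
    {"dr":[0,0,0],"slide":[0,0,-105],"jaw":85},
    {"dr":[0,0,0],"slide":[0,0,-105],"jaw":85}
  ]
}}

```text
clock: 16.85
position: [473.9, 234.3, 118.1]
ee_rot: [1.0, 0.0, 0.003, -0.002]
contact_force: [-0.4, -0.9, -0.6]
gripper_width: 85.0
grasp_force: 0.0
```

{"op": "step_arm", "data": {
  "motion": [
    {"dr":[0,0,0],"slide":[22,44,0],"jaw":85},
    {"dr":[0,0,0],"slide":[49,96,0],"jaw":85},
    {"dr":[0,0,0],"slide":[76,150,0],"jaw":85},
    {"dr":[0,0,0],"slide":[104,204,0],"jaw":85},
    {"dr":[0,0,0],"slide":[131,258,0],"jaw":85},
    {"dr":[0,0,0],"slide":[158,312,0],"jaw":85},
    {"dr":[0,0,0],"slide":[185,364,0],"jaw":85},
    {"dr":[0,0,0],"slide":[205,399,0],"jaw":85}
  ]
}}

```text
clock: 17.85
position: [677.2, -168.6, 113.3]
ee_rot: [1.0, -0.001, -0.001, -0.0]
contact_force: [0.3, -0.6, 0.0]
gripper_width: 84.7
grasp_force: 0.0
```

```bash
cat > fit.py <<'E'
import sys
from h import *
# refit stacked module silhouettes: name x y zb  (both cameras, saturation mask by colour hue)
optics.get_image("scene")
ims={n:optics.get_image(n) for n in INFO}
for n in INFO: cv2.imwrite(f"pics/{n}_{sys.argv[1]}.png",ims[n])
s=arm.read_state(); print(s["position"],s["gripper_width"])
H={"blue":(100,125),"green":(50,85),"yellow":(20,35),"red":None}
for arg in sys.argv[2:]:
    k,x,y,zb=arg.split(","); x,y,zb=float(x),float(y),float(zb)
    for n in INFO:
        c=np.round(proj(n,[x,y,zb+23])[0]).astype(int)-20
        cr=ims[n][c[1]:c[1]+40,c[0]:c[0]+40]; h=cv2.cvtColor(cr,cv2.COLOR_BGR2HSV).astype(int)
        hm=((h[...,0]<10)|(h[...,0]>170)) if k=="red" else (h[...,0]>=H[k][0])&(h[...,0]<=H[k][1])
        m=(hm&(h[...,1]>80)&(h[...,2]>35)).astype(np.uint8)
        pts=cv2.findNonZero(m)
        o=cv2.boundingRect(pts)
        P=np.vstack([ring(x,y,27,z+zb) for z in(13,46)]); q=proj(n,P)-c
        print(k,n,"obs box",o,"area",m.sum(),"model box",q.min(0),q.max(0)-q.min(0)+1)
E
python3 fit.py a blue,472,233,36
```

```text
[ 676.75 -167.92  112.69] 85.08283473921777
blue scene obs box (11, 8, 21, 24) area 337 model box [9.42 6.75] [23.11 25.38]
blue top obs box (10, 10, 20, 20) area 223 model box [ 9.19 10.03] [21.25 19.71]
```

Blue is seated, with its silhouette within 1 px of the model in both views. Now white.

{"op": "step_arm", "data": {
  "motion": [
    {"dr":[0,0,0],"slide":[0,0,35],"jaw":85},
    {"dr":[0,0,0],"slide":[0,0,75],"jaw":85},
    {"dr":[0,0,0],"slide":[0,0,110],"jaw":85},
    {"dr":[0,0,0],"slide":[0,0,130],"jaw":85},
    {"dr":[0,0,0],"slide":[0,0,140],"jaw":85},
    {"dr":[0,0,0],"slide":[0,0,140],"jaw":48},
    {"dr":[0,0,0],"slide":[0,0,140],"jaw":48},
    {"dr":[0,0,0],"slide":[0,0,140],"jaw":48}
  ]
}}

```text
clock: 19.0
position: [678.6, -166.1, -23.7]
ee_rot: [1.0, 0.0, 0.002, 0.0]
contact_force: [-0.0, 0.7, 2.8]
gripper_width: 52.7
grasp_force: 63.1
```

{"op": "step_arm", "data": {
  "motion": [
    {"dr":[0,0,0],"slide":[0,0,0],"jaw":48},
    {"dr":[0,0,0],"slide":[0,0,-12],"jaw":48},
    {"dr":[0,0,0],"slide":[0,0,-35],"jaw":48},
    {"dr":[0,0,0],"slide":[0,0,-70],"jaw":48},
    {"dr":[0,0,0],"slide":[0,0,-105],"jaw":48},
    {"dr":[0,0,0],"slide":[0,0,-130],"jaw":48},
    {"dr":[0,0,0],"slide":[0,0,-140],"jaw":48},
    {"dr":[0,0,0],"slide":[0,0,-140],"jaw":48}
  ]
}}

```text
clock: 20.0
position: [677.0, -166.0, 114.6]
ee_rot: [1.0, -0.0, 0.0, -0.0]
contact_force: [0.3, -0.3, -0.3]
gripper_width: 52.5
grasp_force: 62.9
```

{"op": "step_arm", "data": {
  "motion": [
    {"dr":[0,0,0],"slide":[-18,-36,0],"jaw":48},
    {"dr":[0,0,0],"slide":[-46,-90,0],"jaw":48},
    {"dr":[0,0,0],"slide":[-75,-146,0],"jaw":48},
    {"dr":[0,0,0],"slide":[-104,-202,0],"jaw":48},
    {"dr":[0,0,0],"slide":[-132,-257,0],"jaw":48},
    {"dr":[0,0,0],"slide":[-160,-311,0],"jaw":48},
    {"dr":[0,0,0],"slide":[-185,-360,0],"jaw":48},
    {"dr":[0,0,0],"slide":[-205,-399,0],"jaw":48}
  ]
}}

```text
clock: 21.0
position: [470.0, 234.1, 113.0]
ee_rot: [1.0, 0.001, -0.001, 0.001]
contact_force: [0.7, -0.2, -0.6]
gripper_width: 52.5
grasp_force: 62.9
```

{"op": "step_arm", "data": {
  "motion": [
    {"dr":[0,0,0],"slide":[0,0,0],"jaw":48},
    {"dr":[0,0,0],"slide":[0,0,10],"jaw":48},
    {"dr":[0,0,0],"slide":[0,0,20],"jaw":48},
    {"dr":[0,0,0],"slide":[0,0,28],"jaw":48},
    {"dr":[0,0,0],"slide":[0,0,36],"jaw":48},
    {"dr":[0,0,0],"slide":[0,0,40],"jaw":48},
    {"dr":[0,0,0],"slide":[0,0,40],"jaw":48},
    {"dr":[0,0,0],"slide":[0,0,40],"jaw":48}
  ]
}}

```text
clock: 22.0
position: [472.4, 233.1, 74.7]
ee_rot: [1.0, 0.0, 0.0, -0.0]
contact_force: [-0.5, 1.3, -0.4]
gripper_width: 52.6
grasp_force: 63.0
```

```bash
python3 chk.py p2 black 472 233 100
```

```text
[472.31 233.12  74.77] [ 1.  0.  0. -0.] 52.31015443114049 62.98072099685669 [-0.29 -0.76 -1.33]
```

View pics/p2.png

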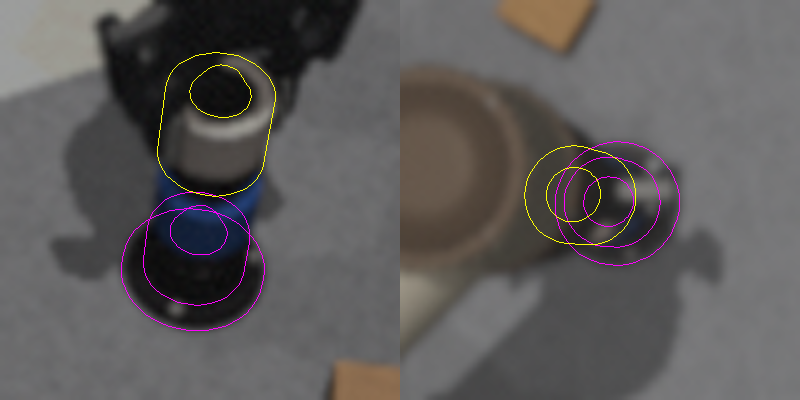

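White hangs in line above blue (outline on the white ring, bottom at crop (210,195)). Lowering 18 mm plus 1 mm of press, then releasing.

{"op": "step_arm", "data": {
  "motion": [
    {"dr":[0,0,0],"slide":[0,0,5],"jaw":48},
    {"dr":[0,0,0],"slide":[0,0,10],"jaw":48},
    {"dr":[0,0,0],"slide":[0,0,14],"jaw":48},
    {"dr":[0,0,0],"slide":[0,0,16.5],"jaw":48},
    {"dr":[0,0,0],"slide":[0,0,18],"jaw":48},
    {"dr":[0,0,0],"slide":[0,0,19],"jaw":48},
    {"dr":[0,0,0],"slide":[0,0,19],"jaw":48},
    {"dr":[0,0,0],"slide":[0,0,19],"jaw":48}
  ]
}}

```text
clock: 23.15
position: [472.3, 232.8, 58.2]
ee_rot: [1.0, 0.001, 0.0, 0.0]
contact_force: [-7.1, -1.8, 16.3]
gripper_width: 52.8
grasp_force: 64.4
```

{"op": "step_arm", "data": {
  "motion": [
    {"dr":[0,0,0],"slide":[0,0,-1.5],"jaw":48},
    {"dr":[0,0,0],"slide":[0,0,-1.5],"jaw":60},
    {"dr":[0,0,0],"slide":[0,0,-1],"jaw":85},
    {"dr":[0,0,0],"slide":[0,0,-1],"jaw":85},
    {"dr":[0,0,0],"slide":[0,0,-15],"jaw":85},
    {"dr":[0,0,0],"slide":[0,0,-45],"jaw":85},
    {"dr":[0,0,0],"slide":[0,0,-85],"jaw":85},
    {"dr":[0,0,0],"slide":[0,0,-85],"jaw":85}
  ]
}}

```text
clock: 24.15
position: [474.4, 234.6, 144.9]
ee_rot: [1.0, 0.0, 0.004, -0.003]
contact_force: [0.3, 0.3, 0.4]
gripper_width: 85.1
grasp_force: 0.0
```

{"op": "step_arm", "data": {
  "motion": [
    {"dr":[0,0,0],"slide":[-5,55,0],"jaw":85},
    {"dr":[0,0,0],"slide":[-10,115,0],"jaw":85},
    {"dr":[0,0,0],"slide":[-15,175,0],"jaw":85},
    {"dr":[0,0,0],"slide":[-20,235,0],"jaw":85},
    {"dr":[0,0,0],"slide":[-26,295,0],"jaw":85},
    {"dr":[0,0,0],"slide":[-32,355,0],"jaw":85},
    {"dr":[0,0,0],"slide":[-37,415,0],"jaw":85},
    {"dr":[0,0,0],"slide":[-42,476,0],"jaw":85}
  ]
}}

```text
clock: 25.15
position: [429.8, -245.0, 140.7]
ee_rot: [1.0, 0.0, 0.0, 0.0]
contact_force: [1.8, 0.5, -0.1]
gripper_width: 84.9
grasp_force: 0.0
```

```bash
python3 chk.py p3 black 472 233 82
```

```text
[ 429.15 -245.53  140.01] [ 1. -0. -0. -0.] 84.9155846469231 0.0 [-0.55  0.24  0.21]
```

View pics/p3.png

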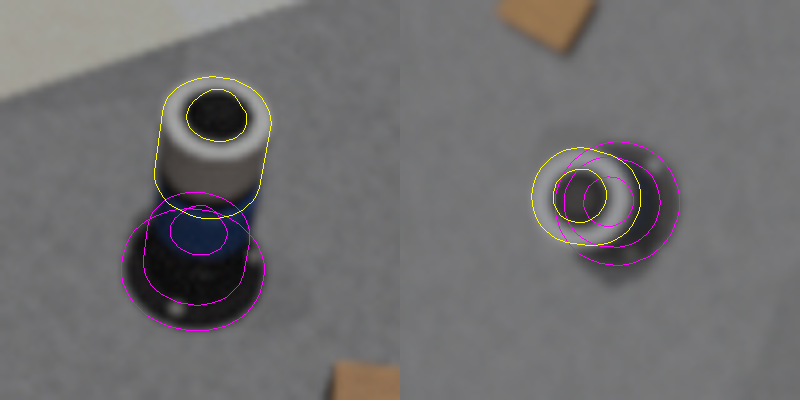

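White is seated: the seated-height outline coincides with it in both views. Now green.

{"op": "step_arm", "data": {
  "motion": [
    {"dr":[0,0,0],"slide":[0,0,45],"jaw":85},
    {"dr":[0,0,0],"slide":[0,0,95],"jaw":85},
    {"dr":[0,0,0],"slide":[0,0,135],"jaw":85},
    {"dr":[0,0,0],"slide":[0,0,158],"jaw":85},
    {"dr":[0,0,0],"slide":[0,0,166],"jaw":85},
    {"dr":[0,0,0],"slide":[0,0,166],"jaw":85},
    {"dr":[0,0,0],"slide":[0,0,166],"jaw":48},
    {"dr":[0,0,0],"slide":[0,0,166],"jaw":48}
  ]
}}

```text
clock: 26.3
position: [431.3, -243.3, -24.2]
ee_rot: [1.0, 0.0, 0.001, 0.0]
contact_force: [3.2, 0.3, 4.5]
gripper_width: 53.0
grasp_force: 62.9
```

{"op": "step_arm", "data": {
  "motion": [
    {"dr":[0,0,0],"slide":[0,0,0],"jaw":48},
    {"dr":[0,0,0],"slide":[0,0,0],"jaw":48},
    {"dr":[0,0,0],"slide":[0,0,-10],"jaw":48},
    {"dr":[0,0,0],"slide":[0,0,-30],"jaw":48},
    {"dr":[0,0,0],"slide":[0,0,-60],"jaw":48},
    {"dr":[0,0,0],"slide":[0,0,-90],"jaw":48},
    {"dr":[0,0,0],"slide":[0,0,-100],"jaw":48},
    {"dr":[0,0,0],"slide":[0,0,-100],"jaw":48}
  ]
}}

```text
clock: 27.3
position: [430.3, -243.0, 74.8]
ee_rot: [1.0, -0.0, 0.001, -0.0]
contact_force: [1.2, -0.1, -0.3]
gripper_width: 53.0
grasp_force: 62.8
```

```bash
cat > metal.py <<'E'
from h import *
# refit metal base by matching gradient of rendered soft mask with image brightness
L={}
for n in INFO:
    a=cv2.cvtColor(cv2.imread(f"pics/{n}0.png"),cv2.COLOR_BGR2GRAY).astype(float); c=np.round(proj(n,[501,-17,15])[0]).astype(int)-24
    cr=a[c[1]:c[1]+48,c[0]:c[0]+48]; L[n]=(cr,c)
def score(n,x,y):
    cr,c=L[n]; m=cv2.GaussianBlur(render(n,x,y,BASE[:1],c,sz=48),(0,0),.8)
    o=cv2.GaussianBlur(render(n,x,y,BASE,c,sz=48),(0,0),.8)
    if n=="scene": gm=o
    else: gm=m
    gx,gy=np.gradient(gm); r=np.hypot(gx,gy); ix,iy=np.gradient(cr); i=np.minimum(np.hypot(ix,iy),15)
    return (r*i).sum()/r.sum()
for n in INFO:
    g=[(score(n,x,y),x,y) for x in np.arange(489,514,1.) for y in np.arange(-29,-6,1.)]
    print(n,sorted(g)[-4:])
E
python3 metal.py
```

```text
scene [(np.float64(10.374524401156116), np.float64(500.0), np.float64(-16.0)), (np.float64(10.425266417136788), np.float64(499.0), np.float64(-16.0)), (np.float64(10.445715136898018), np.float64(499.0), np.float64(-17.0)), (np.float64(10.464977084119356), np.float64(500.0), np.float64(-17.0))]
top [(np.float64(9.517430003242115), np.float64(501.0), np.float64(-19.0)), (np.float64(9.553747760446269), np.float64(500.0), np.float64(-19.0)), (np.float64(9.56333006879681), np.float64(501.0), np.float64(-18.0)), (np.float64(9.582996243568594), np.float64(500.0), np.float64(-18.0))]
```

{"op": "step_arm", "data": {
  "motion": [
    {"dr":[0,0,0],"slide":[10,-32,0],"jaw":48},
    {"dr":[0,0,0],"slide":[25,-80,0],"jaw":48},
    {"dr":[0,0,0],"slide":[42,-135,0],"jaw":48},
    {"dr":[0,0,0],"slide":[58,-187,0],"jaw":48},
    {"dr":[0,0,0],"slide":[68,-217,0],"jaw":48},
    {"dr":[0,0,0],"slide":[70,-225.5,10],"jaw":48},
    {"dr":[0,0,0],"slide":[70,-225.5,25],"jaw":48},
    {"dr":[0,0,0],"slide":[70,-225.5,40],"jaw":48}
  ]
}}

```text
clock: 28.3
position: [498.6, -18.3, 32.4]
ee_rot: [1.0, -0.0, -0.002, 0.0]
contact_force: [1.0, 0.8, -0.6]
gripper_width: 52.5
grasp_force: 62.9
```

{"op": "step_arm", "data": {
  "motion": [
    {"dr":[0,0,0],"slide":[0,0,5],"jaw":48},
    {"dr":[0,0,0],"slide":[0,0,11],"jaw":48},
    {"dr":[0,0,0],"slide":[0,0,16],"jaw":48},
    {"dr":[0,0,0],"slide":[0,0,20],"jaw":48},
    {"dr":[0,0,0],"slide":[0,0,22],"jaw":48},
    {"dr":[0,0,0],"slide":[0,0,23],"jaw":48},
    {"dr":[0,0,0],"slide":[0,0,24],"jaw":48},
    {"dr":[0,0,0],"slide":[0,0,24],"jaw":48}
  ]
}}

```text
clock: 29.3
position: [500.2, -17.6, 11.9]
ee_rot: [1.0, 0.0, 0.0, 0.0]
contact_force: [-4.2, 1.1, 9.4]
gripper_width: 53.1
grasp_force: 63.7
```

{"op": "step_arm", "data": {
  "motion": [
    {"dr":[0,0,0],"slide":[0,0,-1],"jaw":48},
    {"dr":[0,0,0],"slide":[0,0,-1],"jaw":60},
    {"dr":[0,0,0],"slide":[0,0,-1],"jaw":85},
    {"dr":[0,0,0],"slide":[0,0,-1],"jaw":85},
    {"dr":[0,0,0],"slide":[0,0,-20],"jaw":85},
    {"dr":[0,0,0],"slide":[0,0,-60],"jaw":85},
    {"dr":[0,0,0],"slide":[0,0,-110],"jaw":85},
    {"dr":[0,0,0],"slide":[0,0,-150],"jaw":85}
  ]
}}

```text
clock: 30.3
position: [500.5, -17.6, 162.4]
ee_rot: [1.0, 0.0, 0.001, -0.0]
contact_force: [0.6, -0.1, -0.9]
gripper_width: 85.0
grasp_force: 0.0
```

{"op": "step_arm", "data": {
  "motion": [
    {"dr":[0,0,0],"slide":[1,-45,0],"jaw":85},
    {"dr":[0,0,0],"slide":[2,-105,0],"jaw":85},
    {"dr":[0,0,0],"slide":[4,-165,0],"jaw":85},
    {"dr":[0,0,0],"slide":[5,-225,0],"jaw":85},
    {"dr":[0,0,0],"slide":[6,-285,0],"jaw":85},
    {"dr":[0,0,0],"slide":[7,-345,0],"jaw":85},
    {"dr":[0,0,0],"slide":[8,-405,0],"jaw":85},
    {"dr":[0,0,0],"slide":[9,-455,0],"jaw":85}
  ]
}}

```text
clock: 31.3
position: [508.7, 439.7, 159.9]
ee_rot: [1.0, 0.001, -0.0, 0.0]
contact_force: [0.7, -0.6, -0.0]
gripper_width: 85.1
grasp_force: 0.0
```

```bash
python3 fit.py b blue,472,233,36 green,500,-17.5,36
```

```text
[508.35 439.44 158.78] 84.91928880938302
blue scene obs box (11, 18, 20, 14) area 191 model box [9.42 6.75] [23.11 25.38]
blue top obs box (0, 0, 0, 0) area 0 model box [ 9.19 10.03] [21.25 19.71]
green scene obs box (10, 7, 21, 25) area 320 model box [8.53 5.84] [23.72 26.89]
green top obs box (12, 13, 17, 17) area 115 model box [10.68 10.78] [19.43 19.88]
```

Green is seated. Now yellow.

{"op": "step_arm", "data": {
  "motion": [
    {"dr":[0,0,0],"slide":[0,0,50],"jaw":85},
    {"dr":[0,0,0],"slide":[0,0,105],"jaw":85},
    {"dr":[0,0,0],"slide":[0,0,150],"jaw":85},
    {"dr":[0,0,0],"slide":[0,0,176],"jaw":85},
    {"dr":[0,0,0],"slide":[0,0,186],"jaw":85},
    {"dr":[0,0,0],"slide":[0,0,186],"jaw":85},
    {"dr":[0,0,0],"slide":[0,0,186],"jaw":48},
    {"dr":[0,0,0],"slide":[0,0,186],"jaw":48}
  ]
}}

```text
clock: 32.45
position: [510.0, 438.4, -23.5]
ee_rot: [1.0, 0.0, 0.001, -0.001]
contact_force: [3.1, 4.2, 1.0]
gripper_width: 52.8
grasp_force: 62.6
```

{"op": "step_arm", "data": {
  "motion": [
    {"dr":[0,0,0],"slide":[0,0,0],"jaw":48},
    {"dr":[0,0,0],"slide":[0,0,0],"jaw":48},
    {"dr":[0,0,0],"slide":[0,0,-12],"jaw":48},
    {"dr":[0,0,0],"slide":[0,0,-40],"jaw":48},
    {"dr":[0,0,0],"slide":[0,0,-90],"jaw":48},
    {"dr":[0,0,0],"slide":[0,0,-140],"jaw":48},
    {"dr":[0,0,0],"slide":[0,0,-180],"jaw":48},
    {"dr":[0,0,0],"slide":[0,0,-200],"jaw":48}
  ]
}}

```text
clock: 33.45
position: [509.6, 437.9, 178.0]
ee_rot: [1.0, 0.0, 0.001, -0.002]
contact_force: [-0.6, 0.1, -1.4]
gripper_width: 52.8
grasp_force: 62.9
```

{"op": "step_arm", "data": {
  "motion": [
    {"dr":[0,0,0],"slide":[-1,40,0],"jaw":48},
    {"dr":[0,0,0],"slide":[-2,100,0],"jaw":48},
    {"dr":[0,0,0],"slide":[-4,160,0],"jaw":48},
    {"dr":[0,0,0],"slide":[-5,220,0],"jaw":48},
    {"dr":[0,0,0],"slide":[-6,280,0],"jaw":48},
    {"dr":[0,0,0],"slide":[-7,340,0],"jaw":48},
    {"dr":[0,0,0],"slide":[-8,400,0],"jaw":48},
    {"dr":[0,0,0],"slide":[-9,455,0],"jaw":48}
  ]
}}

```text
clock: 34.45
position: [499.4, -19.5, 174.8]
ee_rot: [1.0, -0.0, 0.0, -0.0]
contact_force: [1.1, 0.7, -1.1]
gripper_width: 52.9
grasp_force: 62.9
```

{"op": "step_arm", "data": {
  "motion": [
    {"dr":[0,0,0],"slide":[0,0,0],"jaw":48},
    {"dr":[0,0,0],"slide":[0,0,20],"jaw":48},
    {"dr":[0,0,0],"slide":[0,0,45],"jaw":48},
    {"dr":[0,0,0],"slide":[0,0,70],"jaw":48},
    {"dr":[0,0,0],"slide":[0,0,90],"jaw":48},
    {"dr":[0,0,0],"slide":[0,0,98],"jaw":48},
    {"dr":[0,0,0],"slide":[0,0,100],"jaw":48},
    {"dr":[0,0,0],"slide":[0,0,100],"jaw":48}
  ]
}}

```text
clock: 35.45
position: [500.7, -17.2, 75.1]
ee_rot: [1.0, 0.0, 0.001, -0.0]
contact_force: [-0.4, 0.1, -0.7]
gripper_width: 52.7
grasp_force: 63.0
```

{"op": "step_arm", "data": {
  "motion": [
    {"dr":[0,0,0],"slide":[0,0,5],"jaw":48},
    {"dr":[0,0,0],"slide":[0,0,9],"jaw":48},
    {"dr":[0,0,0],"slide":[0,0,12],"jaw":48},
    {"dr":[0,0,0],"slide":[0,0,14.5],"jaw":48},
    {"dr":[0,0,0],"slide":[0,0,16.5],"jaw":48},
    {"dr":[0,0,0],"slide":[0,0,18],"jaw":48},
    {"dr":[0,0,0],"slide":[0,0,18],"jaw":48},
    {"dr":[0,0,0],"slide":[0,0,18],"jaw":48}
  ]
}}

```text
clock: 36.45
position: [500.4, -17.6, 58.3]
ee_rot: [1.0, 0.0, 0.0, 0.0]
contact_force: [-4.9, 1.1, 12.1]
gripper_width: 52.5
grasp_force: 64.4
```

{"op": "step_arm", "data": {
  "motion": [
    {"dr":[0,0,0],"slide":[0,0,-1.5],"jaw":48},
    {"dr":[0,0,0],"slide":[0,0,-1.5],"jaw":60},
    {"dr":[0,0,0],"slide":[0,0,-1],"jaw":85},
    {"dr":[0,0,0],"slide":[0,0,-1],"jaw":85},
    {"dr":[0,0,0],"slide":[0,0,-20],"jaw":85},
    {"dr":[0,0,0],"slide":[0,0,-60],"jaw":85},
    {"dr":[0,0,0],"slide":[0,0,-100],"jaw":85},
    {"dr":[0,0,0],"slide":[0,0,-110],"jaw":85}
  ]
}}

```text
clock: 37.45
position: [501.8, -17.3, 169.2]
ee_rot: [1.0, 0.0, 0.003, -0.001]
contact_force: [-0.4, 1.3, -0.6]
gripper_width: 85.0
grasp_force: 0.0
```

{"op": "step_arm", "data": {
  "motion": [
    {"dr":[0,0,0],"slide":[25,-22,0],"jaw":85},
    {"dr":[0,0,0],"slide":[65,-56,0],"jaw":85},
    {"dr":[0,0,0],"slide":[107,-93,0],"jaw":85},
    {"dr":[0,0,0],"slide":[149,-129,0],"jaw":85},
    {"dr":[0,0,0],"slide":[180,-156,0],"jaw":85},
    {"dr":[0,0,0],"slide":[189.5,-164.5,20],"jaw":85},
    {"dr":[0,0,0],"slide":[189.5,-164.5,50],"jaw":85},
    {"dr":[0,0,0],"slide":[189.5,-164.5,80],"jaw":85}
  ]
}}

```text
clock: 38.45
position: [688.2, 146.4, 83.5]
ee_rot: [1.0, -0.0, -0.002, 0.0]
contact_force: [-0.1, 0.7, 0.0]
gripper_width: 84.8
grasp_force: 0.0
```

```bash
python3 fit.py c green,500,-17.5,36 yellow,500,-17.5,82
```

```text
[687.36 145.73  83.19] 84.89334742274029
green scene obs box (11, 20, 20, 12) area 134 model box [8.53 5.84] [23.72 26.89]
green top obs box (0, 0, 0, 0) area 0 model box [10.68 10.78] [19.43 19.88]
yellow scene obs box (9, 6, 23, 28) area 402 model box [8.23 5.51] [24.5  27.73]
yellow top obs box (12, 11, 18, 19) area 190 model box [10.71 10.38] [20.15 20.63]
```

Yellow is seated. Now red.

{"op": "step_arm", "data": {
  "motion": [
    {"dr":[0,0,0],"slide":[0,0,35],"jaw":85},
    {"dr":[0,0,0],"slide":[0,0,75],"jaw":85},
    {"dr":[0,0,0],"slide":[0,0,102],"jaw":85},
    {"dr":[0,0,0],"slide":[0,0,112],"jaw":85},
    {"dr":[0,0,0],"slide":[0,0,112],"jaw":85},
    {"dr":[0,0,0],"slide":[0,0,112],"jaw":85},
    {"dr":[0,0,0],"slide":[0,0,112],"jaw":48},
    {"dr":[0,0,0],"slide":[0,0,112],"jaw":48}
  ]
}}

```text
clock: 39.6
position: [690.4, 147.2, -24.1]
ee_rot: [1.0, 0.0, 0.001, -0.0]
contact_force: [4.4, 3.6, 1.9]
gripper_width: 52.7
grasp_force: 62.6
```

{"op": "step_arm", "data": {
  "motion": [
    {"dr":[0,0,0],"slide":[0,0,0],"jaw":48},
    {"dr":[0,0,0],"slide":[0,0,0],"jaw":48},
    {"dr":[0,0,0],"slide":[0,0,-12],"jaw":48},
    {"dr":[0,0,0],"slide":[0,0,-40],"jaw":48},
    {"dr":[0,0,0],"slide":[0,0,-90],"jaw":48},
    {"dr":[0,0,0],"slide":[0,0,-140],"jaw":48},
    {"dr":[0,0,0],"slide":[0,0,-175],"jaw":48},
    {"dr":[0,0,0],"slide":[0,0,-190],"jaw":48}
  ]
}}

```text
clock: 40.6
position: [690.2, 147.2, 167.0]
ee_rot: [1.0, 0.0, 0.002, -0.001]
contact_force: [-0.0, 1.2, -1.4]
gripper_width: 52.6
grasp_force: 62.9
```

{"op": "step_arm", "data": {
  "motion": [
    {"dr":[0,0,0],"slide":[-15,13,0],"jaw":48},
    {"dr":[0,0,0],"slide":[-45,39,0],"jaw":48},
    {"dr":[0,0,0],"slide":[-85,74,0],"jaw":48},
    {"dr":[0,0,0],"slide":[-125,109,0],"jaw":48},
    {"dr":[0,0,0],"slide":[-162,141,0],"jaw":48},
    {"dr":[0,0,0],"slide":[-183,159,0],"jaw":48},
    {"dr":[0,0,0],"slide":[-189.5,164.5,0],"jaw":48},
    {"dr":[0,0,0],"slide":[-189.5,164.5,0],"jaw":48}
  ]
}}

```text
clock: 41.6
position: [500.0, -17.6, 164.0]
ee_rot: [1.0, -0.0, -0.0, 0.0]
contact_force: [0.3, -0.9, -1.4]
gripper_width: 53.1
grasp_force: 62.9
```

{"op": "step_arm", "data": {
  "motion": [
    {"dr":[0,0,0],"slide":[0,0,0],"jaw":48},
    {"dr":[0,0,0],"slide":[0,0,10],"jaw":48},
    {"dr":[0,0,0],"slide":[0,0,22],"jaw":48},
    {"dr":[0,0,0],"slide":[0,0,34],"jaw":48},
    {"dr":[0,0,0],"slide":[0,0,42],"jaw":48},
    {"dr":[0,0,0],"slide":[0,0,44],"jaw":48},
    {"dr":[0,0,0],"slide":[0,0,44],"jaw":48},
    {"dr":[0,0,0],"slide":[0,0,44],"jaw":48}
  ]
}}

```text
clock: 42.6
position: [500.5, -17.5, 120.9]
ee_rot: [1.0, 0.0, 0.001, -0.0]
contact_force: [-0.5, 1.0, -1.8]
gripper_width: 52.9
grasp_force: 62.9
```

{"op": "step_arm", "data": {
  "motion": [
    {"dr":[0,0,0],"slide":[0,0,5],"jaw":48},
    {"dr":[0,0,0],"slide":[0,0,9],"jaw":48},
    {"dr":[0,0,0],"slide":[0,0,12],"jaw":48},
    {"dr":[0,0,0],"slide":[0,0,14.5],"jaw":48},
    {"dr":[0,0,0],"slide":[0,0,16.5],"jaw":48},
    {"dr":[0,0,0],"slide":[0,0,18],"jaw":48},
    {"dr":[0,0,0],"slide":[0,0,18],"jaw":48},
    {"dr":[0,0,0],"slide":[0,0,18],"jaw":48}
  ]
}}

```text
clock: 43.6
position: [500.6, -17.6, 103.7]
ee_rot: [1.0, 0.0, 0.001, 0.0]
contact_force: [-2.7, 0.9, 6.2]
gripper_width: 53.0
grasp_force: 63.6
```

{"op": "step_arm", "data": {
  "motion": [
    {"dr":[0,0,0],"slide":[0,0,-1],"jaw":48},
    {"dr":[0,0,0],"slide":[0,0,-1],"jaw":60},
    {"dr":[0,0,0],"slide":[0,0,-1],"jaw":85},
    {"dr":[0,0,0],"slide":[0,0,-1],"jaw":85},
    {"dr":[0,0,0],"slide":[0,0,-20],"jaw":85},
    {"dr":[0,0,0],"slide":[0,0,-60],"jaw":85},
    {"dr":[0,0,0],"slide":[0,0,-100],"jaw":85},
    {"dr":[0,0,0],"slide":[0,0,-110],"jaw":85}
  ]
}}

```text
clock: 44.6
position: [501.7, -17.4, 215.3]
ee_rot: [1.0, 0.0, 0.003, -0.001]
contact_force: [-1.0, 0.5, -0.0]
gripper_width: 85.1
grasp_force: 0.0
```

{"op": "step_arm", "data": {
  "motion": [
    {"dr":[0,0,0],"slide":[0,40,0],"jaw":85},
    {"dr":[0,0,0],"slide":[0,90,0],"jaw":85},
    {"dr":[0,0,0],"slide":[0,140,0],"jaw":85},
    {"dr":[0,0,0],"slide":[0,190,0],"jaw":85},
    {"dr":[0,0,0],"slide":[0,235,0],"jaw":85},
    {"dr":[0,0,0],"slide":[0,250,0],"jaw":85},
    {"dr":[0,0,0],"slide":[0,250,0],"jaw":85},
    {"dr":[0,0,0],"slide":[0,250,0],"jaw":85}
  ]
}}

```text
clock: 45.6
position: [500.1, -266.5, 212.2]
ee_rot: [1.0, 0.001, -0.0, -0.0]
contact_force: [0.5, 1.5, 0.9]
gripper_width: 85.1
grasp_force: 0.0
```

```bash
python3 chk.py p4 metal 500 -17.5 128; python3 fit.py d red,500,-17.5,128
```

```text
[ 500.39 -266.44  212.61] [ 1.  0.  0. -0.] 84.96013299913113 0.0 [ 0.32  0.84 -0.51]
[ 500.38 -266.87  212.63] 85.02704993803974
red scene obs box (9, 5, 24, 28) area 439 model box [7.85 4.41] [25.32 28.61]
red top obs box (11, 10, 19, 21) area 224 model box [9.74 9.86] [20.94 21.45]
```

View pics/p4.png

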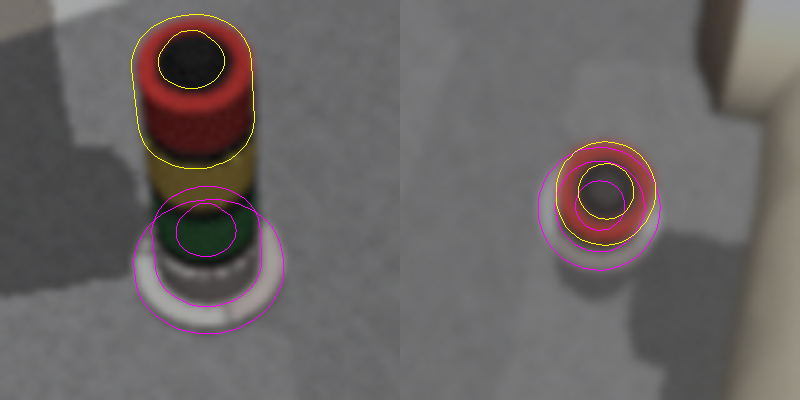

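The red/yellow/green stack matches the seated outlines in both views (red ring at crop (195,60) and (605,193)). It is upright and fully home, and the arm is clear. Handing in.

```bash
python3 -c "
from bench import arm
print(arm.job_done())"
```

```text
the job is handed in; nothing more can be done
None
```

Both towers are stacked, seated and released: green, yellow, red on the metal base and blue, white on the black base. I handed the job in at about 46 s with the tape roll, carton and trimming tool left where they lay; no verdict came back.

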